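# Seat the lens cell on the specimen camera's bayonet mount

## Robot

A 6-joint arm with a two-finger parallel gripper is mounted at the origin on the work surface. World frame = base frame: x ahead of the robot, y to its left, z up, the work surface at z = 0. Lengths are in m, angles in degrees, forces in N, time in s.
With the tool pointing down it reaches from about 0.35 to 0.875 m from the base axis. Payload 4.2 kg.
Tool frame: the origin (TCP) lies midway between the tips of the shut fingers; the grasp point (between the pads) lies 19 mm behind it; z points along the fingers, y is the line along which they close (so a half turn about z gives the same grasp; the last joint's range is limited). The gripper opens to 87 mm and grips with 3 to 60 N. Pads are 19 mm wide; open, the fingers measure 117 mm over their backs; the gripper's body (75 mm by 190 mm) begins 51 mm behind the grasp point.
Start: joints at [-52.678, 22.042, 0.453, 0, -68.411, -14.817], TCP at [0.239, -0.577, 0.223] pointing down, gripper open.
Joint ranges: [-179.83, 179.83], [-69.29, 118.12], [-61.27, 80.66], [-181.25, 117.63], [-171.15, -9.14], [-177.46, 177.46]. Speed limits (degrees/s): [159.86, 159.86, 180, 180, 180, 180].

## Interface

Orientations are given as a 3x3 rotation matrix whose columns are the frame's x, y, z axes.
In Python, from station import r, cams gives the robot as it stands.
- The arm moves only by the tool play_rows, never from a script. Its argument "commands" is text: rows parted by semicolons, each of 6 numbers parted by spaces: the shift along the world's x, y, z normalised to -1 to 1, where 1 is 30 mm, then the turn, a rotation vector about the world's x, y, z normalised to -1 to 1, where 1 is 0.15 rad. A call has 1 to 20 rows; each row shifts and turns the commanded pose from where the row before left it; what a row does not reach is not made up. A row lasts 1/10 s, in which the tool goes at most 50 mm and 8.59 degrees, less where a joint would pass 70% of its speed; a pose out of reach is approached as far as the arm can. A call with a number of a shift or a turn outside -1 to 1 is refused whole. A call with a gripper value outside its range is refused whole. "grip" is the finger opening in mm, from 0 to 87, set as the call begins (left out, the last holds). The fingers move at their own pace and stop on an object; the grip force is fixed at half the most. Time passes only in rows, so rows that do not move let the fingers close. It gives the time, the measured TCP pose, the force, the opening and the grip force at its end, in the units of the state.
- r.sense(): the state, without advancing time (a new reading comes with each control period).
- cams.capture(name): name is "scene" or "top" or "wrist"; returns (picture, depth): 384x512x3 uint8, blue, green, red; 384x512 float32, m along the optical axis (not along the pixel's ray), 0 where there is no reading.
- cams.camera_info(name): a dict with "mtx" (3x3 intrinsics, pixels), "R" (3x3) and "t" (3): a world point X has camera coordinates R X + t. Camera axes: x right, y down, z forward; pixel columns grow to the right and rows downward; lengths in m; the calibration is good to about 2 mm. The wrist camera is an equidistant fisheye: a pixel r from the principal point sees the ray r / f radians off the axis. A picture is of the moment at which its call begins: read the wrist's pose just before it. camera_info takes no time and is no camera call; for the wrist camera it gives the pose at the moment of the call.
- r.finish_job(): hands the job in; it is judged then, once.
The state is a dict: "time_s": time; "joints": joint angles; "joint_velocities": joint speeds; "effort": joint torques, N m; "tcp_pos": TCP position; "ee_rot": TCP orientation; "wrist_force": force on the tool from outside, world axes, zero at the start; "moment": the same for the moment, N m; "gripper_width": opening from 0.0 (shut) to 1.0 (fully open); "gripper_force": force on a finger pad.
Only numpy, scipy, OpenCV 4.12 (cv2) and the standard library are available. Lean on these libraries where they do the work, as an engineer would, in place of code of your own. Each camera call takes 0.05 s, during which the arm holds its last target. There are 200 camera calls.

## Task

First lift the dust cap off the lens on the upturned camera mount and put it back, knob up and lying flat, in its own storage recess (the large round one), and let go of it. Then turn the knurled lens collar, which was left sitting on top of the mount's pins, until its hidden keyways drop over the pins, push it straight down fully home against its spring, and finish while still holding it pressed down there with the fingers. Leave the jar, the rock and the brush where they are.

Things in the scene. Friction and masses are not known exactly. Their poses are not given: they have to be found in the camera images.
- mount: Fixed upturned camera mount: black base 110 x 110 x 26 mm, on it a grey round flange 76 mm across, its top 50 mm above the table, and in the middle an upright metal spigot 30 mm in diameter, ending 78 mm above the table. Three pins stick out sideways from the spigot under the collar. Origin: on the spigot axis at table height, z up.
- mount_flange (a point): Point on the spigot axis at the height of the flange top (50 mm above the table), z up. The three pins are 4.5 mm thick, 120 degrees apart, reach 22 mm from this axis, and their tops are 12 mm above this point. At what angles they stand differs every time and is not told.
- collar: The loose lens cell (0.14 kg): a knurled metal collar 54 mm in outer diameter, 36 mm high, with a lens on top and a bore 31.6 mm wide below. Starts over the spigot, its underside on the pin tops, keyways off the pins. Pushed once the keyways are over the pins, it goes 6 mm down to a sprung ring, and 6 mm further to the flange: fully home. Origin: centre of the underside, z up along the axis.
- seat (a joint): Travel of the sprung dark ring around the spigot, 51 mm across, in m: 0 = up, its top 6 mm above the flange; 0.006 = pressed level with the flange by the collar. It springs back: 3.6 N at the start, 9 N at 0.006.
- cap: Black dust cap (50 g): disc 48 mm in diameter, 5.5 mm thick (2.5 to 8 mm above its origin), a plug 38 mm in diameter 2.5 mm deep under it, on top an upright round knob 18 mm in diameter, 8 to 30 mm above the origin. Starts loose on the collar's rim, origin 33.5 mm above the collar's underside. Origin: centre of the plug's underside, z up through the knob.
- slot_large: The cap's own holder, fixed: grey block 70 x 70 x 20 mm on a 6 mm plywood strip, with a round recess 52 mm in diameter, 8 mm deep; its white label shows the largest dot. The three holders stand side by side, 76 mm apart, in an order that differs. Origin: centre of the block's underside, 6 mm above the table, z up; the recess lies 3 mm to its -x.
- slot_large_floor (a point): Centre of the floor of the large round recess (8 mm below the block's top, 18 mm above the table), z up. The cap lies right when its origin is here.
- slot_small: A like holder with a round recess 32 mm in diameter, for another cap; empty. Origin: centre of the block's underside.
- slot_square: A like holder with a square recess 35 mm wide; empty. Origin: centre of the block's underside.
- jar: Bystander: white jar with a black lid, 64 mm in diameter, 95 mm high. Origin: centre of the underside.
- rock: Bystander: dark grey slab of fossil rock about 70 x 110 x 42 mm, on a cardboard sheet. Origin: centre of the underside.
- brush: Bystander: brush with a yellow handle, 170 mm long, lying on the table.
- collar_top (a point): Centre of the collar's top, 36 mm above its underside; a rim 3 mm high, 42 mm wide inside, rings the lens. Hidden in the bore wall: three keyways 120 degrees apart, 9 mm wide, 15 mm high, open below, at angles not told. Turning either way by less than 120 degrees brings them over the pins; they then fit over a range of about 14 degrees.
There are look-alikes about, which are no part of the job. Of the things that look like the mount, take the one that is farthest to the robot's left at the start. Leave any orange look-alike of the cap alone.

How it is judged:
By the outcome, as a careful person would: the job done as asked, in the order asked, and still so for the second after the job is handed in, while the arm keeps its last pose, push and grip.
It also fails if it takes over 61 s, if anything falls off the work surface, if the arm or the gripper's body presses on something with over 40 N, if the wrist force passes 120 N, or if a joint passes its speed limit or range.

## Working session

There is one attempt and no reset: what is moved stays moved. The work goes in short steps, Python scripts to look and compute and a tool call to move; the robot and the scene stay as the last step left them, time stands still between calls to the robot, and variables do not carry over. Pictures are saved under pics/ and viewed, at most 10 in all, crops included, and the job is handed in when it is done.

Besides the shell and the picture viewer there is one more tool, called after "Emit:" by a JSON object that holds its "op" and its "data", one argument or row to a line. play_rows: Moves the arm, as the interface text tells. Scaled input: -1 to 1 covers 30 mm each way for a shift and 0.15 rad each way for a turn. Its arguments: {"type":"object","properties":{"commands":{"type":"string"},"grip":{"type":"number"}},"required":["commands"]}

```bash
mkdir -p pics; ls; python3 - <<'E'
from station import r,cams
import cv2,numpy as np
for n in("scene","top"):
    p,d=cams.capture(n); np.savez(f"pics/{n}.npz",p=p,d=d,**cams.camera_info(n))
    cv2.imwrite(f"pics/{n}.png",p)
s=r.sense();print(s['time_s'],s['tcp_pos'],s['ee_rot'])
E
```

```text
pics
0.1 [ 0.23905077 -0.57691608  0.22156172] [[-9.23904078e-01 -3.82623282e-01 -8.23669575e-04]
 [-3.82624160e-01  9.23902386e-01  1.77047272e-03]
 [ 8.35662024e-05  1.95090285e-03 -9.99998093e-01]]
```

View pics/scene.png

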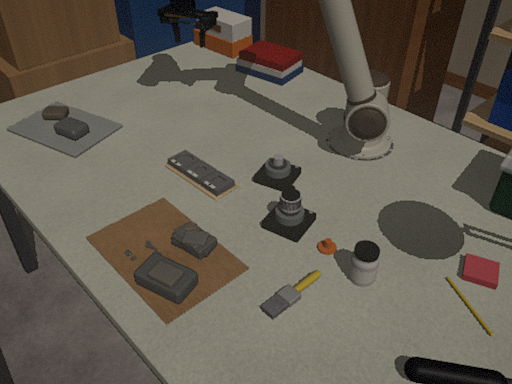

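View pics/top.png

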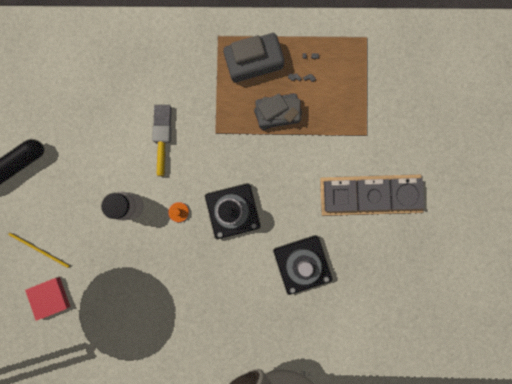

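Top view: the capped mount is at about (232,211) and a bare look-alike is at (305,268). The holders are at (341/374/407,195), with the large round recess apparently the right one. The orange cap is at (179,212), the jar at (117,206).

```bash
cat > h.py <<'E'
import numpy as np,cv2
def world(p,d,K,R,t):
    v,u=np.mgrid[:d.shape[0],:d.shape[1]]
    c=np.stack([(u-K[0,2])/K[0,0]*d,(v-K[1,2])/K[1,1]*d,d],-1)
    return (c-t)@R
E
python3 - <<'E'
import numpy as np,cv2
from h import world
z=np.load("pics/top.npz");p,d,K,R,t=[z[k] for k in("p","d","mtx","R","t")]
W=world(p,d,K,R,t)
print(K[0,0],-R.T@t, d[211,232])
for n,(u,v) in dict(mount=(232,211),decoy=(305,268),rl=(407,195),rs=(374,195),sq=(341,195),jar=(117,206),orange=(179,212),brush=(160,155)).items(): print(n,W[v,u].round(4))
# layers near the mount
c=W[211,232]
near=np.hypot(W[...,0]-c[0],W[...,1]-c[1])<.06
for lo,hi in((.115,.14),(.098,.112),(.085,.14),(.045,.056),(.02,.032)):
    m=near&(W[...,2]>lo)&(W[...,2]<hi)
    if m.sum()<4: print(lo,m.sum());continue
    q=W[m];(a,b),rad=cv2.minEnclosingCircle(q[:,:2].astype(np.float32))
    print(lo,hi,m.sum(),q.mean(0).round(4),'circ',round(a,4),round(b,4),round(rad,4))
# holders
c=W[195,374]
m=(abs(W[...,0]-c[0])<.06)&(abs(W[...,1]-c[1])<.15)&(W[...,2]>.022)&(W[...,2]<.032)
q=W[m];print(m.sum(),cv2.minAreaRect(q[:,:2].astype(np.float32)),q[:,2].mean())
for (u,v) in((407,195),(374,195)):
    c=W[v,u];m=(np.hypot(W[...,0]-c[0],W[...,1]-c[1])<.033)&(W[...,2]<.0225)&(W[...,2]>.012)
    q=W[m];(a,b),rad=cv2.minEnclosingCircle(q[:,:2].astype(np.float32));print('recess',m.sum(),q.mean(0).round(4),a,b,rad)
a=cv2.resize(p[165:225,310:435],None,fx=6,fy=6,interpolation=cv2.INTER_CUBIC)
b=cv2.resize(p[175:245,195:270],(750,700)[:2] if 0 else None,fx=3.2,fy=3.2,interpolation=cv2.INTER_CUBIC)
h=np.zeros((a.shape[0]+b.shape[0],a.shape[1],3),np.uint8);h[:a.shape[0]]=a;h[a.shape[0]:,:b.shape[1]]=b
z=np.load("pics/scene.npz")['p'][175:245,250:325];b=cv2.resize(z,None,fx=3.2,fy=3.2,interpolation=cv2.INTER_CUBIC);h[a.shape[0]:,300:300+b.shape[1]]=b
cv2.imwrite("pics/c1.png",h)
E
```

```text
352.3029274109005 [0.46668844 0.0485741  0.8338948 ] 0.71244985
mount [0.4624 0.1121 0.1212]
decoy [ 0.3445 -0.0414  0.0776]
rl [ 0.5057 -0.2801  0.019 ]
rs [ 0.5044 -0.2044  0.0208]
sq [ 0.5031 -0.1294  0.0189]
jar [0.4683 0.3569 0.0977]
orange [0.4573 0.2415 0.0305]
brush [0.5891 0.292  0.0228]
0.115 0.14 65 [0.4625 0.12   0.1258] circ 0.4626 0.1204 0.0089
0.098 0.112 426 [0.4627 0.1199 0.1032] circ 0.4624 0.1207 0.0271
0.085 0.14 542 [0.4629 0.1193 0.1052] circ 0.4627 0.1202 0.0276
0.045 0.056 353 [0.4628 0.1142 0.0507] circ 0.4623 0.1205 0.038
0.02 0.032 1032 [0.4624 0.11   0.0265] circ 0.4623 0.1122 0.06
2153 ((0.5062316656112671, -0.20295637845993042), (0.06995833665132523, 0.22318126261234283), 2.715461254119873) 0.026957545755742118
recess 388 [ 0.5069 -0.2809  0.0191] 0.5067148804664612 -0.2806853652000427 0.02547921985387802
recess 145 [ 0.5035 -0.2045  0.0193] 0.503329336643219 -0.2046028971672058 0.01588035374879837
```

View pics/c1.png

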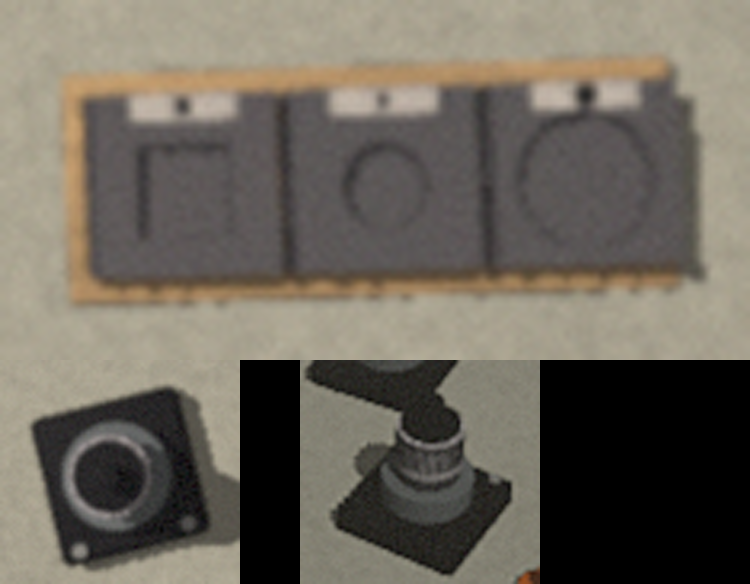

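The crops confirm it: the holder with the largest dot and the big recess is at the right, around (0.507,-0.280). The mount axis is at (0.4625,0.1203). Layer heights match the nominal values, so I'll move over the knob.

Emit:
{"op": "play_rows", "data": {
  "commands": "0.31 0.968 0 0 0 0;0.31 0.968 0 0 0 0;0.31 0.968 0 0 0 0;0.31 0.968 0 0 0 0;0.31 0.968 0 0 0 0;0.31 0.968 0 0 0 0;0.31 0.968 0 0 0 0;0.31 0.968 0 0 0 0;0.31 0.968 0 0 0 0;0.31 0.968 0 0 0 0;0.31 0.968 0 0 0 0;0.31 0.968 0 0 0 0;0.31 0.968 0 0 0 0;0.31 0.968 0 0 0 0;0.31 0.968 0 0 0 0;0.31 0.968 0 0 0 0;0.31 0.968 0 0 0 0;0.31 0.968 0 0 0 0;0.31 0.968 0 0 0 0;0.31 0.968 0 0 0 0",
  "grip": 50
}}

```text
time_s: 2.1
tcp_pos: [0.4251, 0.0046, 0.2224]
ee_rot: [[-0.924, -0.383, -0.0], [-0.383, 0.924, 0.0], [0.0, 0.0, -1.0]]
wrist_force: [0.5, -0.4, 0.1]
gripper_width: 0.575
gripper_force: 0.0
```

Emit:
{"op": "play_rows", "data": {
  "commands": "0.31 0.968 0 0 0 0;0.31 0.968 0 0 0 0;0.31 0.968 0 0 0 0;0.31 0.968 0 0 0 0;0 0 0 0 0 0;0 0 0 0 0 0;0 0 0 0 0 0"
}}

```text
time_s: 2.8
tcp_pos: [0.4619, 0.1189, 0.2223]
ee_rot: [[-0.924, -0.382, -0.001], [-0.382, 0.924, -0.0], [0.001, -0.0, -1.0]]
wrist_force: [-0.4, -0.9, -0.6]
gripper_width: 0.574
gripper_force: 0.0
```

Emit:
{"op": "play_rows", "data": {
  "commands": "0.02 0.05 -0.6 0 0 0;0 0 -0.6 0 0 0;0 0 -0.6 0 0 0;0 0 -0.6 0 0 0;0 0 -0.5 0 0 0;0 0 -0.4 0 0 0;0 0 -0.3 0 0 0;0 0 -0.25 0 0 0;0 0 0 0 0 0;0 0 0 0 0 0;0 0 0 0 0 0"
}}

```text
time_s: 3.9
tcp_pos: [0.4635, 0.1213, 0.1077]
ee_rot: [[-0.924, -0.383, 0.001], [-0.383, 0.924, 0.001], [-0.001, 0.0, -1.0]]
wrist_force: [-0.8, 0.1, -0.1]
gripper_width: 0.572
gripper_force: 0.0
```

```bash
python3 - <<'E'
from station import r,cams
import cv2,numpy as np
s=r.sense();print(s['tcp_pos'],s['joints'],s['wrist_force'])
i=cams.camera_info("wrist");p,d=cams.capture("wrist");np.savez("pics/w1.npz",p=p,d=d,**i);cv2.imwrite("pics/w1.png",p)
print(i)
E
```

```text
[0.46347197 0.12129145 0.1076532 ] [ 3.41555370e+01  1.50628576e+01 -2.87468564e+01  1.08073028e-02
 -4.61129778e+01 -1.01652088e+02] [-0.76739798  0.12240063 -0.14630133]
{'mtx': array([[297.31863964,   0.        , 254.01849306],
       [  0.        , 297.31863964, 188.24488957],
       [  0.        ,   0.        ,   1.        ]]), 'R': array([[-0.38204217,  0.92414333, -0.00169654],
       [ 0.88495728,  0.36637029,  0.2874429 ],
       [ 0.26626   ,  0.10831394, -0.95779627]]), 't': array([ 0.06632187, -0.4554816 ,  0.14516418])}
```

View pics/w1.png

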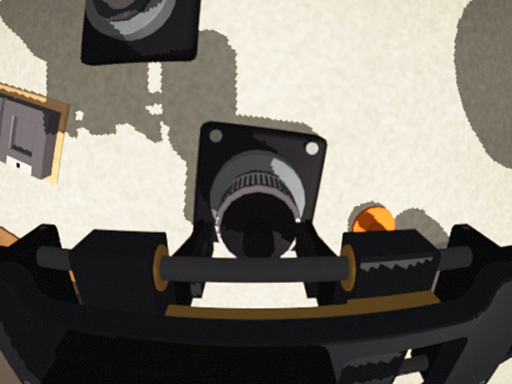

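The wrist view shows the knob centred between the fingers at about (258,235), so I'll close and lift.

Emit:
{"op": "play_rows", "data": {
  "commands": "0 0 0 0 0 0;0 0 0 0 0 0;0 0 0 0 0 0;0 0 0 0 0 0;0 0 0 0 0 0;0 0 0 0 0 0;0 0 0 0 0 0;0 0 0 0 0 0",
  "grip": 10
}}

```text
time_s: 4.75
tcp_pos: [0.463, 0.1211, 0.1071]
ee_rot: [[-0.924, -0.383, 0.0], [-0.383, 0.924, 0.0], [-0.0, 0.0, -1.0]]
wrist_force: [0.2, -0.2, 1.0]
gripper_width: 0.196
gripper_force: 30.0
```

Emit:
{"op": "play_rows", "data": {
  "commands": "0 0 0.1 0 0 0;0 0 0.3 0 0 0;0 0 0.8 0 0 0;0 0 0.8 0 0 0;0 0 0.8 0 0 0;0 0 0 0 0 0;0 0 0 0 0 0"
}}

```text
time_s: 5.45
tcp_pos: [0.463, 0.1211, 0.1917]
ee_rot: [[-0.924, -0.382, 0.001], [-0.382, 0.924, 0.001], [-0.001, 0.001, -1.0]]
wrist_force: [-0.4, 0.7, -1.1]
gripper_width: 0.196
gripper_force: 30.0
```

Emit:
{"op": "play_rows", "data": {
  "commands": "0.105 -0.95 0 0 0 0;0.105 -0.955 0 0 0 0;0.105 -0.955 0 0 0 0;0.105 -0.955 0 0 0 0;0.105 -0.955 0 0 0 0;0.105 -0.955 0 0 0 0;0.105 -0.955 0 0 0 0;0.105 -0.955 0 0 0 0;0.105 -0.955 0 0 0 0;0.105 -0.955 0 0 0 0;0.105 -0.955 0 0 0 0;0.105 -0.955 0 0 0 0;0.105 -0.955 0 0 0 0;0.105 -0.955 0 0 0 0;0 0 0 0 0 0;0 0 0 0 0 0;0 0 0 0 0 0"
}}

```text
time_s: 7.15
tcp_pos: [0.5066, -0.2791, 0.1903]
ee_rot: [[-0.924, -0.383, -0.002], [-0.383, 0.924, 0.001], [0.001, 0.001, -1.0]]
wrist_force: [-0.8, 1.0, -0.9]
gripper_width: 0.198
gripper_force: 30.0
```

Emit:
{"op": "play_rows", "data": {
  "commands": "0 0 -0.9 0 0 0;0 0 -0.9 0 0 0;0 0 -0.9 0 0 0;0 0 -0.9 0 0 0;0 0 0 0 0 0;0 0 0 0 0 0;0 0 0 0 0 0;0 0 0 0 0 0"
}}

```text
time_s: 7.95
tcp_pos: [0.5083, -0.28, 0.0849]
ee_rot: [[-0.924, -0.383, 0.003], [-0.383, 0.924, -0.001], [-0.003, -0.002, -1.0]]
wrist_force: [0.0, 0.8, -0.8]
gripper_width: 0.194
gripper_force: 30.0
```

```bash
python3 - <<'E'
from station import r,cams
import cv2,numpy as np
from h import world
s=r.sense();print(s['tcp_pos'],s['joints'],s['wrist_force'])
i=cams.camera_info("wrist");p,d=cams.capture("wrist");np.savez("pics/w2.npz",p=p,d=d,**i)
q,e=cams.capture("top")
z=cams.camera_info("top");np.savez("pics/t2.npz",p=q,d=e,**z)
q=cv2.resize(q[150:240,310:440],(430,300))
h=np.zeros((600,780,3),np.uint8);h[:288,:384]=cv2.resize(p,(384,288));h[:300,350+0:780]=q
h[300:600,:700]=cv2.resize(p[130:280,80:430],(700,300));cv2.imwrite("pics/c2.png",h)
E
```

```text
[ 0.50829638 -0.27995922  0.08487451] [-1.28530943e+01  2.52913379e+01 -1.63108589e+01  1.82814465e-02
 -4.82003328e+01 -5.46188109e+01] [ 0.02018262  0.76003163 -0.82898401]
```

View pics/c2.png

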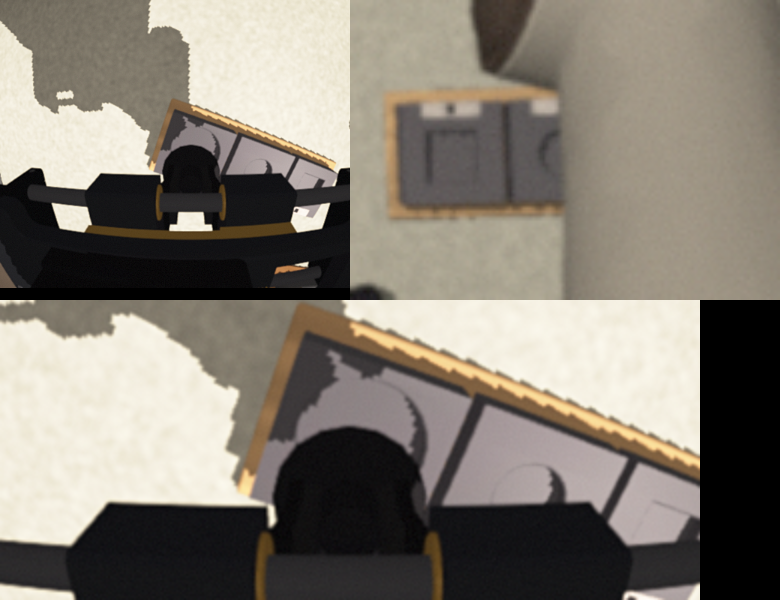

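The cap is over the large recess and looks aligned, so I'll lower it.

Emit:
{"op": "play_rows", "data": {
  "commands": "0 0 -0.5 0 0 0;0 0 -0.4 0 0 0;0 0 -0.3 0 0 0;0 0 -0.2 0 0 0;0 0 -0.1 0 0 0;0 0 -0.1 0 0 0;0 0 -0.05 0 0 0;0 0 0 0 0 0;0 0 0 0 0 0"
}}

```text
time_s: 8.95
tcp_pos: [0.5074, -0.2799, 0.0351]
ee_rot: [[-0.924, -0.383, 0.001], [-0.383, 0.924, -0.0], [-0.001, -0.001, -1.0]]
wrist_force: [-1.4, 3.1, 6.4]
gripper_width: 0.192
gripper_force: 30.0
```

Emit:
{"op": "play_rows", "data": {
  "commands": "0 0 -0.05 0 0 0;0 0 -0.05 0 0 0;0 0 0 0 0 0;0 0 0 0 0 0"
}}

```text
time_s: 9.35
tcp_pos: [0.5076, -0.2796, 0.0342]
ee_rot: [[-0.923, -0.384, 0.001], [-0.384, 0.923, -0.001], [-0.001, -0.001, -1.0]]
wrist_force: [-5.1, 6.1, 17.8]
gripper_width: 0.194
gripper_force: 30.2
```

Emit:
{"op": "play_rows", "data": {
  "commands": "0 0 0.08 0 0 0;-0.03 0.035 0 0 0 0;0 0 -0.04 0 0 0;0 0 0 0 0 0;0 0 0 0 0 0"
}}

```text
time_s: 9.85
tcp_pos: [0.5079, -0.2795, 0.0343]
ee_rot: [[-0.923, -0.384, 0.004], [-0.384, 0.923, -0.002], [-0.003, -0.003, -1.0]]
wrist_force: [-2.6, 1.9, 12.8]
gripper_width: 0.199
gripper_force: 30.1
```

```bash
python3 - <<'E'
from station import r,cams
import cv2,numpy as np
s=r.sense();print(s['tcp_pos'],s['moment'],s['wrist_force'])
i=cams.camera_info("wrist");p,d=cams.capture("wrist")
a=cv2.resize(p[140:260,150:350],(800,480),interpolation=cv2.INTER_CUBIC);a=np.clip(a.astype(float)*1.6,0,255).astype(np.uint8);cv2.imwrite("pics/c3.png",a)
s=r.sense();print(s['tcp_pos'],s['moment'],s['wrist_force'])
E
```

```text
[ 0.50791901 -0.27950592  0.03425026] [ 0.3879644   0.53224218 -0.02326346] [-2.59304285  1.85887506 12.75619707]
[ 0.5079349  -0.27948067  0.03424218] [ 0.39411206  0.53436049 -0.04318439] [-1.94990657  1.59172139 13.04371195]
```

View pics/c3.png

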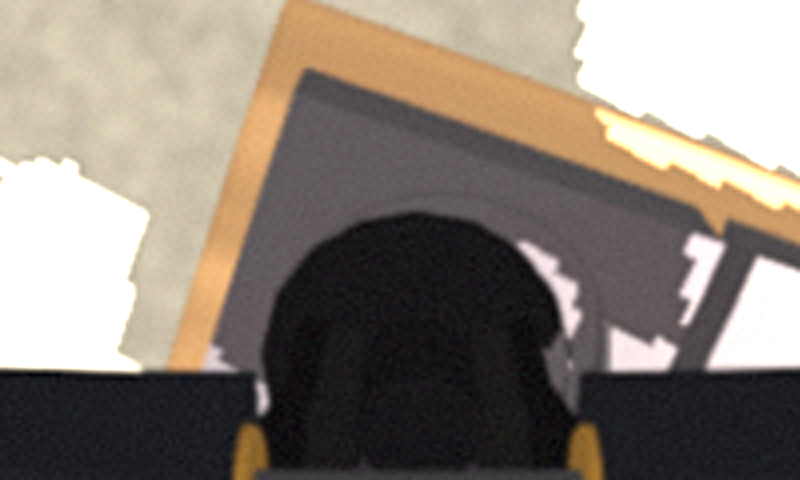

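```bash
python3 - <<'E'
from station import r,cams
import numpy as np
from scipy.optimize import least_squares
i=cams.camera_info("wrist");K,R,t=i['mtx'],i['R'],i['t'];f=K[0,0]
def back(pts,z):
    p=np.array(pts,float)/4+[150,140]; q=(p-K[:2,2]);n=np.hypot(*q.T);th=n/f
    d=np.c_[q/n[:,None]*np.sin(th)[:,None],np.cos(th)]@R; C=-R.T@t
    return (C+d*((z-C[2])/d[:,2])[:,None])[:,:2]
def fit(P,rad): 
    s=least_squares(lambda c:np.hypot(*(P-c).T)-rad,P.mean(0)+[.02,0]);return s.x.round(4),np.abs(s.fun).max().round(4)
print('cam',-R.T@t)
print('recess',fit(back([(430,193),(520,222),(600,310),(606,355)],.026),.026))
D=[(265,350),(300,265),(350,228),(420,212),(500,232),(545,285)]
for z in(.0285,.031):print('disc',fit(back(D,z),.024))
print('block edges',back([(305,70),(720,220),(215,345)],.026))
E
```

```text
cam [ 0.43388513 -0.31056712  0.19658244]
recess (array([ 0.5049, -0.278 ]), np.float64(0.0009))
disc (array([ 0.5061, -0.2813]), np.float64(0.0008))
disc (array([ 0.5054, -0.2815]), np.float64(0.001))
block edges [[ 0.47060657 -0.31385975]
 [ 0.46771857 -0.24677739]
 [ 0.5172002  -0.31143007]]
```

The crop shows the cap disc shifted left of the recess outline: there is a visible gap at the right around (590,330). By fit it needs about (-0.8,+3.4) mm. I'll lift and shift.

Emit:
{"op": "play_rows", "data": {
  "commands": "0 0 0.15 0 0 0;0 0 0.15 0 0 0;0.03 0.08 0 0 0 0;0 0 0 0 0 0;0 0 0 0 0 0"
}}

```text
time_s: 10.4
tcp_pos: [0.5068, -0.2762, 0.0402]
ee_rot: [[-0.924, -0.383, -0.001], [-0.383, 0.924, 0.0], [0.001, 0.001, -1.0]]
wrist_force: [0.1, -0.9, -0.5]
gripper_width: 0.194
gripper_force: 30.0
```

```bash
python3 - <<'E'
from station import r,cams
import cv2,numpy as np
i=cams.camera_info("wrist");p,d=cams.capture("wrist");np.savez("pics/w4.npz",p=p,d=d,**i)
a=cv2.resize(p[140:260,150:350],(800,480),interpolation=cv2.INTER_CUBIC);a=np.clip(a.astype(float)*1.6,0,255).astype(np.uint8);cv2.imwrite("pics/c4.png",a)
s=r.sense();print(s['tcp_pos'],s['moment'],s['wrist_force'])
E
```

```text
[ 0.50684333 -0.27627569  0.04022819] [ 0.00455058 -0.00988684  0.00412202] [ 0.09710312  0.08468648 -0.7535137 ]
```

View pics/c4.png

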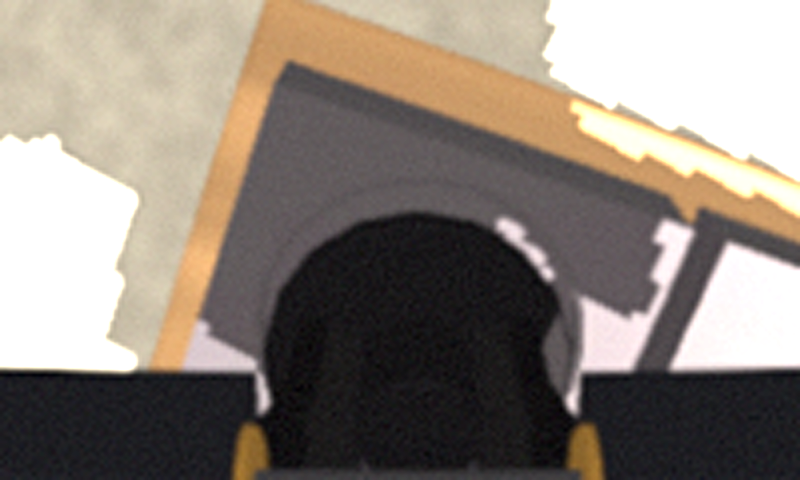

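```bash
python3 - <<'E'
import numpy as np
from scipy.optimize import least_squares
i=np.load("pics/w4.npz");K,R,t=i['mtx'],i['R'],i['t'];f=K[0,0]
def back(pts,z):
    p=np.array(pts,float)/4+[150,140]; q=(p-K[:2,2]);n=np.hypot(*q.T);th=n/f
    d=np.c_[q/n[:,None]*np.sin(th)[:,None],np.cos(th)]@R; C=-R.T@t
    return (C+d*((z-C[2])/d[:,2])[:,None])[:,:2]
def fit(P,rad): 
    s=least_squares(lambda c:np.hypot(*(P-c).T)-rad,P.mean(0)+[.02,0]);return s.x.round(4),(s.fun*1e3).round(1)
print(fit(back([(300,235),(350,200),(430,180),(490,190),(578,300),(582,340)],.026),.026))
D=[(267,350),(300,265),(350,228),(420,212),(500,232),(545,285)]
for z in(.031,.0335):print('disc',fit(back(D,z),.024))
E
```

```text
(array([ 0.5039, -0.2774]), array([-0.1, -0.5,  0.1,  0.5, -0.4, -0.1]))
disc (array([ 0.5059, -0.2777]), array([-0.2, -0.2, -0.1,  0.2,  0.5, -0.7]))
disc (array([ 0.5052, -0.2779]), array([-0.4, -0.1, -0. ,  0.2,  0.4, -0.9]))
```

Now centred laterally; the outline fit suggests about 1.2 mm more toward -x.

Emit:
{"op": "play_rows", "data": {
  "commands": "-0.04 0.01 0 0 0 0;0 0 -0.1 0 0 0;0 0 -0.1 0 0 0;0 0 -0.05 0 0 0;0 0 0 0 0 0;0 0 0 0 0 0"
}}

```text
time_s: 11.05
tcp_pos: [0.5059, -0.2761, 0.0332]
ee_rot: [[-0.924, -0.383, -0.0], [-0.383, 0.924, 0.0], [0.0, 0.0, -1.0]]
wrist_force: [-0.4, -0.8, 0.1]
gripper_width: 0.197
gripper_force: 30.0
```

Free below the rim level; continue to the floor.

Emit:
{"op": "play_rows", "data": {
  "commands": "0 0 -0.05 0 0 0;0 0 -0.05 0 0 0;0 0 -0.03 0 0 0;0 0 0 0 0 0;0 0 0 0 0 0"
}}

```text
time_s: 11.55
tcp_pos: [0.506, -0.2762, 0.0296]
ee_rot: [[-0.924, -0.383, 0.0], [-0.383, 0.924, -0.0], [-0.0, -0.0, -1.0]]
wrist_force: [-0.8, 0.1, 2.2]
gripper_width: 0.196
gripper_force: 30.0
```

On the floor at the expected height. Release and lift.

Emit:
{"op": "play_rows", "data": {
  "commands": "0 0 0 0 0 0;0 0 0 0 0 0;0 0 0 0 0 0;0 0 0 0 0 0;0 0 0 0 0 0;0 0 0.2 0 0 0;0 0 0.5 0 0 0;0 0 0.9 0 0 0;0 0 0.95 0 0 0;0 0 0.95 0 0 0;0 0 0.95 0 0 0;0 0 0.95 0 0 0",
  "grip": 50
}}

```text
time_s: 12.75
tcp_pos: [0.5058, -0.2761, 0.1931]
ee_rot: [[-0.924, -0.383, 0.001], [-0.383, 0.924, -0.0], [-0.001, -0.0, -1.0]]
wrist_force: [1.1, 1.1, 0.5]
gripper_width: 0.572
gripper_force: 0.0
```

Emit:
{"op": "play_rows", "data": {
  "commands": "-0.102 0.945 0 0 0 0;-0.102 0.945 0 0 0 0;-0.102 0.945 0 0 0 0;-0.102 0.945 0 0 0 0;-0.102 0.945 0 0 0 0;-0.102 0.945 0 0 0 0;-0.102 0.945 0 0 0 0;-0.102 0.945 0 0 0 0;-0.102 0.945 0 0 0 0;-0.102 0.945 0 0 0 0;-0.102 0.945 0 0 0 0;-0.102 0.945 0 0 0 0;-0.102 0.945 0 0 0 0;-0.102 0.945 0 0 0 0;0 0 0 0 0 0;0 0 0 0 0 0;0 0 0 0 0 0",
  "grip": 87
}}

```text
time_s: 14.45
tcp_pos: [0.463, 0.1202, 0.1915]
ee_rot: [[-0.924, -0.382, -0.0], [-0.382, 0.924, -0.0], [0.0, -0.0, -1.0]]
wrist_force: [-0.3, -0.3, 0.1]
gripper_width: 1.0
gripper_force: 0.0
```

```bash
python3 - <<'E'
from station import r,cams
import cv2,numpy as np
from h import world
p,d=cams.capture("top");i=cams.camera_info("top");W=world(p,d,i['mtx'],i['R'],i['t'])
near=np.hypot(W[...,0]-.507,W[...,1]+.28)<.033
for lo,hi in((.035,.06),(.018,.0235),(.0242,.0275)):
    q=W[near&(W[...,2]>lo)&(W[...,2]<hi)]
    if len(q)>3:print(lo,len(q),q.mean(0).round(4),cv2.minEnclosingCircle(q[:,:2].astype(np.float32)))
w,_=cams.capture("wrist");s=r.sense();print(s['tcp_pos'],s['joints'])
h=np.zeros((384,800,3),np.uint8);h[:,:]=0
h[:,:288]=cv2.resize(p[165:230,380:429],(288,384));h[:,288:]=w;cv2.imwrite("pics/c5.png",h)
E
```

```text
0.035 69 [ 0.5059 -0.2769  0.047 ] ((0.506271481513977, -0.2781851887702942), 0.009005113504827023)
0.018 43 [ 0.5089 -0.2789  0.0209] ((0.5066681504249573, -0.2807886004447937), 0.025552917271852493)
0.0242 312 [ 0.5065 -0.2802  0.0263] ((0.5070759057998657, -0.2797631621360779), 0.03291105851531029)
[0.46308527 0.11994558 0.19143131] [ 3.40370459e+01  9.28618771e+00 -2.21846309e+01  1.35256748e-03
 -5.85345706e+01 -1.01603800e+02]
```

View pics/c5.png

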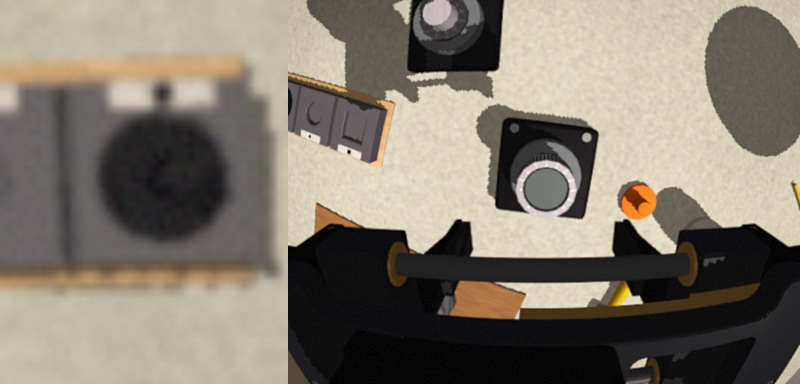

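The cap sits flat in its recess, and the collar is bare and upright. Now descend and grasp the collar.

Emit:
{"op": "play_rows", "data": {
  "commands": "-0.01 0.015 -0.7 0 0 0;0 0 -0.7 0 0 0;0 0 -0.7 0 0 0;0 0 -0.6 0 0 0;0 0 -0.5 0 0 0;0 0 -0.4 0 0 0;0 0 -0.3 0 0 0;0 0 -0.18 0 0 0;0 0 0 0 0 0;0 0 0 0 0 0;0 0 0 0 0 0"
}}

```text
time_s: 15.65
tcp_pos: [0.4632, 0.1214, 0.0695]
ee_rot: [[-0.924, -0.383, 0.001], [-0.383, 0.924, 0.001], [-0.001, 0.0, -1.0]]
wrist_force: [-0.4, -0.5, -0.0]
gripper_width: 0.996
gripper_force: 0.0
```

Emit:
{"op": "play_rows", "data": {
  "commands": "0 0 0 0 0 0;0 0 0 0 0 0;0 0 0 0 0 0;0 0 0 0 0 0;0 0 0 0 0 0;0 0 0 0 0 0;0 0 0 0 0 0",
  "grip": 40
}}

```text
time_s: 16.35
tcp_pos: [0.4624, 0.1224, 0.069]
ee_rot: [[-0.924, -0.382, -0.0], [-0.382, 0.924, 0.002], [-0.001, 0.002, -1.0]]
wrist_force: [-2.8, 5.4, 0.9]
gripper_width: 0.615
gripper_force: 30.0
```

Emit:
{"op": "play_rows", "data": {
  "commands": "-0.015 0.035 -0.04 0 0 0;0 0 0 0 0 0.4;0 0 0 0 0 0.4;0 0 0 0 0 0"
}}

```text
time_s: 16.75
tcp_pos: [0.4625, 0.1228, 0.0688]
ee_rot: [[-0.87, -0.492, 0.001], [-0.492, 0.87, 0.001], [-0.001, 0.0, -1.0]]
wrist_force: [-3.1, 1.0, 7.7]
gripper_width: 0.618
gripper_force: 30.0
```

Emit:
{"op": "play_rows", "data": {
  "commands": "0 0 0 0 0 0.5;0 0 0 0 0 0.5;0 0 0 0 0 0"
}}

```text
time_s: 17.05
tcp_pos: [0.4625, 0.123, 0.0688]
ee_rot: [[-0.787, -0.617, 0.001], [-0.617, 0.787, 0.001], [-0.001, 0.0, -1.0]]
wrist_force: [-3.6, 2.6, 7.0]
gripper_width: 0.616
gripper_force: 30.0
```

Emit:
{"op": "play_rows", "data": {
  "commands": "-0.015 0.01 0 0 0 0.5;0 0 0 0 0 0.5;0 0 0 0 0 0"
}}

```text
time_s: 17.35
tcp_pos: [0.4623, 0.1232, 0.0688]
ee_rot: [[-0.686, -0.728, 0.001], [-0.728, 0.686, 0.001], [-0.001, -0.0, -1.0]]
wrist_force: [-2.2, 1.3, 7.0]
gripper_width: 0.614
gripper_force: 30.0
```

Emit:
{"op": "play_rows", "data": {
  "commands": "0 0 0 0 0 0.5;0 0 0 0 0 0.5;0 0 0 0 0 0"
}}

```text
time_s: 17.65
tcp_pos: [0.4622, 0.1233, 0.0687]
ee_rot: [[-0.57, -0.822, 0.001], [-0.822, 0.57, 0.001], [-0.001, -0.0, -1.0]]
wrist_force: [-3.3, 2.8, 6.1]
gripper_width: 0.617
gripper_force: 30.0
```

Emit:
{"op": "play_rows", "data": {
  "commands": "-0.01 0.01 0 0 0 0.5;0 0 0 0 0 0.5;0 0 0 0 0 0"
}}

```text
time_s: 17.95
tcp_pos: [0.4617, 0.1234, 0.0677]
ee_rot: [[-0.442, -0.897, 0.0], [-0.897, 0.442, 0.001], [-0.001, 0.0, -1.0]]
wrist_force: [-1.3, 2.2, -0.6]
gripper_width: 0.614
gripper_force: 30.0
```

Emit:
{"op": "play_rows", "data": {
  "commands": "0 0 0 0 0 0.5;0 0 0 0 0 0.5;0 0 0 0 0 0"
}}

```text
time_s: 18.25
tcp_pos: [0.4616, 0.1234, 0.0676]
ee_rot: [[-0.305, -0.952, 0.0], [-0.952, 0.305, 0.001], [-0.001, 0.0, -1.0]]
wrist_force: [-2.1, 2.9, 0.1]
gripper_width: 0.615
gripper_force: 30.0
```

It dropped: the force vanished and z is 1.1 mm lower. Back off a few degrees and push down.

Emit:
{"op": "play_rows", "data": {
  "commands": "0 0 0 0 0 -0.4;0 0 -0.05 0 0 0;0 0 -0.05 0 0 0;0 0 -0.05 0 0 0;0 0 0 0 0 0"
}}

```text
time_s: 18.75
tcp_pos: [0.4613, 0.1233, 0.0631]
ee_rot: [[-0.36, -0.933, -0.0], [-0.933, 0.36, 0.001], [-0.0, 0.0, -1.0]]
wrist_force: [-3.6, 5.3, 0.5]
gripper_width: 0.612
gripper_force: 30.0
```

Emit:
{"op": "play_rows", "data": {
  "commands": "-0.015 0.02 -0.05 0 0 0;0 0 -0.05 0 0 0;0 0 -0.05 0 0 0;0 0 0 0 0 0"
}}

```text
time_s: 19.15
tcp_pos: [0.4613, 0.1234, 0.0591]
ee_rot: [[-0.36, -0.933, 0.0], [-0.933, 0.36, -0.0], [0.0, -0.0, -1.0]]
wrist_force: [-3.1, 3.4, 5.3]
gripper_width: 0.616
gripper_force: 30.0
```

Emit:
{"op": "play_rows", "data": {
  "commands": "0 0 -0.05 0 0 0;0 0 -0.05 0 0 0;0 0 0 0 0 0;0 0 0 0 0 0"
}}

```text
time_s: 19.55
tcp_pos: [0.4613, 0.1234, 0.0571]
ee_rot: [[-0.359, -0.933, 0.001], [-0.933, 0.359, -0.0], [0.0, -0.001, -1.0]]
wrist_force: [-5.4, 1.5, 12.8]
gripper_width: 0.615
gripper_force: 30.0
```

Emit:
{"op": "play_rows", "data": {
  "commands": "0.02 0 -0.04 0 0 0;0 0 -0.03 0 0 0;0 0 0 0 0 0;0 0 0 0 0 0;0 0 0 0 0 0"
}}

```text
time_s: 20.05
tcp_pos: [0.4614, 0.1234, 0.057]
ee_rot: [[-0.359, -0.933, -0.0], [-0.933, 0.359, -0.001], [0.001, -0.0, -1.0]]
wrist_force: [-12.9, 3.0, 29.6]
gripper_width: 0.615
gripper_force: 30.0
```

```bash
python3 - <<'E'
from station import r,cams
import numpy as np,cv2
from h import world
p,d=cams.capture("scene");i=cams.camera_info("scene");W=world(p,d,i['mtx'],i['R'],i['t'])
s=r.sense();print(s['tcp_pos'],s['wrist_force'],s['moment'],s['gripper_width'])
cv2.imwrite("pics/c6.png",cv2.resize(p[160:250,240:360],(800,600),interpolation=cv2.INTER_CUBIC))
E
```

```text
[0.46134643 0.12340491 0.05696192] [-12.5278116    3.06013028  29.09314124] [ 0.84643553  3.899997   -0.06526279] 0.6171117209494039
```

View pics/c6.png

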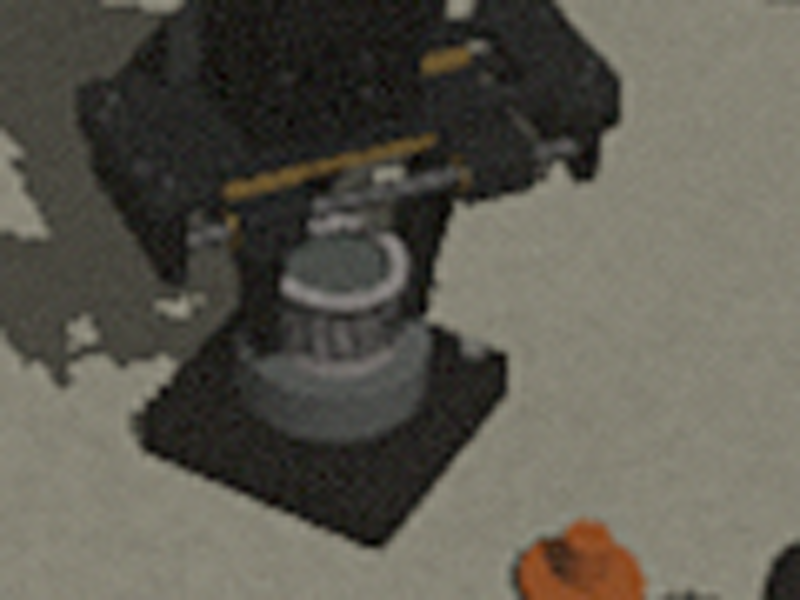

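The collar sits on the flange, and z stays at 0.057 while the force rises, so it has reached the hard stop. I'll relax the excess and side load, then hand in.

Emit:
{"op": "play_rows", "data": {
  "commands": "-0.04 0.01 0.025 0 0 0;0 0 0 0 0 0;0 0 0 0 0 0;0 0 0 0 0 0"
}}

```text
time_s: 20.5
tcp_pos: [0.4613, 0.1235, 0.057]
ee_rot: [[-0.359, -0.933, 0.002], [-0.933, 0.359, -0.001], [-0.0, -0.002, -1.0]]
wrist_force: [-6.1, -0.7, 21.3]
gripper_width: 0.617
gripper_force: 30.0
```

```bash
python3 -c "
from station import r
print(r.finish_job())"
```

```text
the job is handed in; nothing more can be done
None
```

The cap lies flat, knob up, in the large recess, and the collar is keyed over the pins and held fully home with about 21 N of push; the job was handed in at 20.5 s, with no verdict returned.

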